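# Latch the sprung soldering clamp open and load the filler neck

### The arm

A 6-joint arm with a two-finger parallel gripper is mounted at the origin on the work surface; the furniture and walls round the work are solid. World frame = base frame: x ahead of the robot, y to its left, z up, the work surface at z = 0. Lengths are in m, angles in degrees, forces in N, time in s.
With the tool pointing down it reaches from about 0.4 to 0.825 m from the base axis. Payload 7 kg.
Tool frame: the origin (TCP) lies at the centre of the arm's flange, where the gripper is bolted on; the fingertips stand 178 mm ahead of it and the grasp point (between the pads) lies 159 mm ahead of it (r.tips_ahead is the z of the fingertips in the tool frame, in m); z points along the fingers, y is the line along which they close (so a half turn about z gives the same grasp; the last joint's range is limited). The gripper opens to 88 mm and grips with 3 to 60 N. Pads are 19 mm wide; open, the fingers measure 130 mm over their backs; the gripper's body (78 mm by 193 mm) begins 47 mm behind the grasp point.
Start: joints at [-59.639, 20.546, 0.682, 0, -70.136, -16.507], TCP at [0.162, -0.655, 0.405] pointing down, gripper open.
Joint ranges: [-176.03, 176.03], [-82.01, 121.73], [-58.28, 71.71], [-173.87, 95.51], [-174.79, -0.11], [-173.66, 173.66]. Speed limits (degrees/s): [136.94, 136.94, 172.46, 180, 180, 180].

### API

Orientations are given as [roll, pitch, yaw] about the fixed x, y, z axes, in that order (R = Rz(yaw) Ry(pitch) Rx(roll)).
In Python, from plant import r gives the robot as it stands. The module is installed in compiled form; this text tells all that it offers.
- The arm moves only by the shell command python3 -m pendant 'ROWS' [FORCE]. ROWS is JSON, a list that holds one entry, the list of rows, each a list of 7 numbers: the shift along the tool's x, y, z in m, then the turn, a rotation vector about the tool's x, y, z in degrees, then the gripper command: -1 is shut, 1 is fully open, values between are in proportion. A call has 1 to 5 rows; each row is the pose to reach, as a shift and turn from the pose commanded when the call began, along the tool's axes at that moment; what a row does not reach only later rows make up. A row lasts 1/10 s, in which the tool goes at most 50 mm and 8.59 degrees, less where a joint would pass 70% of its speed; a pose out of reach is approached as far as the arm can. A call with a gripper value outside its range is refused whole. The fingers move at their own pace and stop on an object; FORCE is the grip in N (left out, the last holds). Time passes only in rows, so rows that repeat a pose let the fingers close. It gives the time, the measured TCP pose, the force, the opening and the grip force at its end, in the units of the state.
- r.get_state(): the state, without advancing time (a new reading comes with each control period).
- r.capture(name): name is "scene" or "top" or "wrist"; returns the picture (384x512x3 uint8, red, green, blue); there is no depth.
- r.camera_params(name): a dict with "fx", "fy", "cx", "cy" (pixels), "dist_coeffs" ([k1, k2, p1, p2, k3] as OpenCV has them; the pictures are not rectified), "R" (3x3) and "t" (3): a world point X has camera coordinates R X + t. Camera axes: x right, y down, z forward; pixel columns grow to the right and rows downward; lengths in m; the calibration is good to about 2 mm. A picture is of the moment at which its call begins: read the wrist's pose just before it. camera_params takes no time and is no camera call; for the wrist camera it gives the pose at the moment of the call.
- r.close_job(): hands the job in; it is judged then, once.
The state is a dict: "time_s": time; "joints": joint angles; "qd": joint speeds; "joint_torque": joint torques, N m; "tcp_pos": TCP position; "eef_rot": TCP orientation; "contact_force": force on the tool from outside, world axes, zero at the start; "moment": the same for the moment, N m; "gripper_width": finger opening in m; "gripper_force": force on a finger pad.
Only numpy, scipy, OpenCV 4.12 (cv2) and the standard library are available. Lean on these libraries where they do the work, as an engineer would, in place of code of your own. Each camera call takes 0.05 s, during which the arm holds its last target. There are 200 camera calls.

### The job

Get the blue soldering clamp ready for its next joint: push the red thumb plate of its steel slide back against the spring until the dark hook at its side has snapped past the slide's brass pin, then let go, so that the slide comes back onto the hook and stays open by itself. Then push the brass filler neck along the bench into the open mouth of the clamp until it stands up against the clamp's back bar, still upright and with its spout facing out of the mouth, and leave the slide latched open with the work unclamped. Do it all by pushing with the fingers: do not lift or tip the neck, and leave the other things on the bench where they are.

Things in the scene. Friction and masses are not known exactly. Their poses are not given: they have to be found in the camera images.
- clamp: Blue C-shaped soldering clamp fixed to the bench, x -52 to 152 mm, y -62 to +44 mm, all under 42 mm high but the thumb plate. Origin: on the bench top below the axis of a neck that is fully home. +x: the level way the slide is pushed to open it, to the right as seen from the robot. +y: from the open mouth to the back bar, the way the neck is pushed in.
- fixed_jaw (a point): Middle of the brass-lined face of the fixed jaw, at the clamp's left end as seen from the robot: 33 mm to -x of the clamp's origin, 15 mm up; the jaw is 26 mm high and runs from the mouth at y = -34 mm to the back bar, bevelled outward by 10 mm over y = -34 to -20 mm. Between the jaws is bare bench top.
- back_bar (a point): Middle of the face of the back bar that the neck comes up against: 29.5 mm to +y of the clamp's origin, 13 mm up; the bar is 26 mm high and runs the whole length of the clamp.
- slide (a joint): Travel of the slide in m along the clamp's +x: 0 = shut by its spring, 0.050 = end stop. Spring: 6 N at 0, 9 N at 0.030, 11 N at 0.050; the hook adds a few N from 0.011 to 0.032. Pushed past 0.034 and let go, it returns and rests on the hook at about 0.030; let go earlier, it springs shut.
- catch (a point): Point on the clamp, 24 mm up, where the slide's upright brass pin rests against the dark spring-loaded hook when latched (clamp x 65, y -36 mm). The hook lies on the mouth side of the slide, clamp x 46 to 124 mm, y -54 to -26 mm, its pivot up to 33 mm high; the passing pin pushes it outward and it swings back behind the pin by itself. It need not be touched.
- thumb_plate (a point): Centre of the ribbed black face of the red thumb plate, 52 mm above the bench, moving with the slide. The plate is upright, 40 mm wide (clamp y), 13 mm thick, from 30 to 72 mm above the bench; the face looks along the clamp's -x and is pushed along +x. Below it, the slide's jaw (11 to 30 mm high, bevelled like the fixed jaw) stands 4.5 mm further to -x.
- neck_mid (a point): The brass filler neck, a loose flanged ring 58 mm across, 33 mm high, 110 g, standing on the bench in front of the clamp's mouth: point on the axis of its round body, half-way up (16.5 mm above the bench). Its axes are the neck's; the spout points along its -y. The slide's jaw leaves 36 mm for it when shut, 66 mm when latched.
- spout_tip (a point): End of the neck's short side spout (8 mm thick), 40 mm from the neck's axis, 17.5 mm above the bench.
- elbow: Bystander: copper pipe elbow, 54 x 52 x 24 mm, loose; origin at the centre of its underside.
- tape: Bystander: roll of white thread tape, 53 mm across, 14 mm high, loose; origin at the centre of its underside.
- brass_nut: Bystander: brass union nut, 34 x 39 x 20 mm, loose; origin at the centre of its underside.
- solder_spool: Bystander: reel of solder with black rims, 62 mm across, 40 mm high, loose; origin at the centre of its underside.
Not all that is in view belongs to the job. Leave any pink look-alike of the part that bears neck_mid alone.

How it is judged (in metres and radians):
On the way, in this order (a step that is already met when the one before it is completed fails the run):
1. the slide has been let go and stays open on the hook (fingers off the clamp, slide between 26 and 34 mm) (value of joint slide between 0.026 and 0.034 m and contact force between the fingers and clamp below 0.3 N), for 0.3 s.
2. the neck stands home between the jaws against the back bar, slide still latched (value of joint slide between 0.026 and 0.034 m and x of neck_mid in the frame of clamp between -0.007 and 0.007 m and y of neck_mid in the frame of clamp between -0.006 and 0.006 m and height (world z) of neck_mid below 0.022 m and angle between neck_mid's own z axis and vertical below 0.12 rad and y of spout_tip in the frame of clamp below -0.025 m), for 0.2 s.
At the end, for the whole second after the job is handed in: The slide rests latched open (travel 26 to 34 mm); the neck stands upright on the bench between the jaws, its axis within 6 mm of home along the clamp's y (at most about 6 mm short of the back bar) and 7 mm along x, spout tip more than 25 mm to the mouth side, all at rest (all of step 2 and velocity of joint slide between -0.01 and 0.01 m/s); the robot touches nothing.
It fails at once if the neck is lifted more than about 8 mm (height (world z) of neck_mid above 0.0245 m).
It fails at once if the neck is tipped (angle between neck_mid's own z axis and vertical above 0.4 rad).
It fails at once if one of the bystanders (elbow, tape roll, nut, solder reel) is moved more than 25 mm (distance of any of elbow, tape, brass_nut, solder_spool from where it was at the start of the episode above 0.025 m).
It also fails if it takes over 67 s, if anything falls off the work surface, if the arm or the gripper's body presses on something with over 40 N, if the wrist force passes 120 N, or if a joint passes its speed limit or range.

## Working session

There is one attempt and no reset: what is moved stays moved. The work goes in short steps, Python scripts to look and compute and a shell command to move; the robot and the scene stay as the last step left them, time stands still between calls to the robot, and variables do not carry over. Pictures are saved under pics/ and viewed, at most 10 in all, crops included, and the job is handed in when it is done.

```bash
mkdir -p pics; python3 - <<'E'
from plant import r
import cv2
for n in("scene","top"):
    im=r.capture(n); cv2.imwrite(f"pics/{n}0.png",im[:,:,::-1])
    p=r.camera_params(n); print(n,p)
s=r.get_state(); print(s)
E
python3 -c "
import cv2,numpy as np
a=cv2.imread('pics/scene0.png');b=cv2.imread('pics/top0.png')
cv2.imwrite('pics/b.png',cv2.resize(b,(800,600)));cv2.imwrite('pics/a.png',cv2.resize(a,(800,600)))"
```

```text
scene {'fx': 354.8536255836125, 'fy': 354.8536255836125, 'cx': 250.9683415410403, 'cy': 194.94505172185876, 'dist_coeffs': array([-0.02398977,  0.        ,  0.        ,  0.        ,  0.        ]), 'R': array([[ 0.62379658, -0.78130523, -0.02097507],
       [-0.51219373, -0.38837171, -0.76604504],
       [ 0.59036887,  0.48859958, -0.64244459]]), 't': array([-0.35819432,  0.21438976,  0.75223493])}
top {'fx': 442.2740986290074, 'fy': 442.2740986290074, 'cx': 252.89961404334505, 'cy': 189.21755297004677, 'dist_coeffs': array([0.00152805, 0.        , 0.        , 0.        , 0.        ]), 'R': array([[-0.01180599, -0.99963657,  0.02423509],
       [-0.99623016,  0.00967573, -0.08620816],
       [ 0.08594233, -0.0251615 , -0.99598234]]), 't': array([-0.16110985,  0.40886109,  0.98558451])}
{'time_s': 0.1, 'joints': array([-5.96393756e+01,  2.05884817e+01,  6.39816938e-01, -1.65488557e-02,
       -7.01345047e+01, -1.65095698e+01]), 'qd': array([ 0.05927201, -0.0439245 ,  0.1717948 ,  0.05014914,  0.03254758,
       -0.03038438]), 'joint_torque': array([-6.90036304e-04, -5.84159982e+01,  2.93753707e+01,  7.01567486e+00,
        1.02240464e-02, -6.05312903e-05]), 'tcp_pos': array([ 0.161585  , -0.65521233,  0.40381295]), 'eef_rot': array([ 1.79915838e+02, -8.72036922e-03, -1.66154574e+02]), 'contact_force': array([0.53775142, 0.05956378, 0.19650854]), 'moment': array([ 0.10410466,  0.06419916, -0.01359464]), 'gripper_force': 0.0, 'gripper_width': 0.0876772623353734}
```

View pics/b.png

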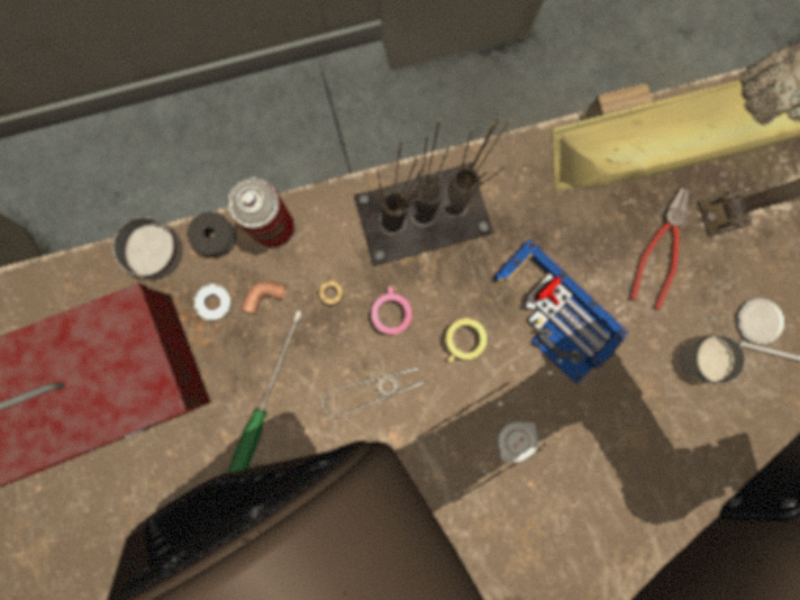

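View pics/a.png

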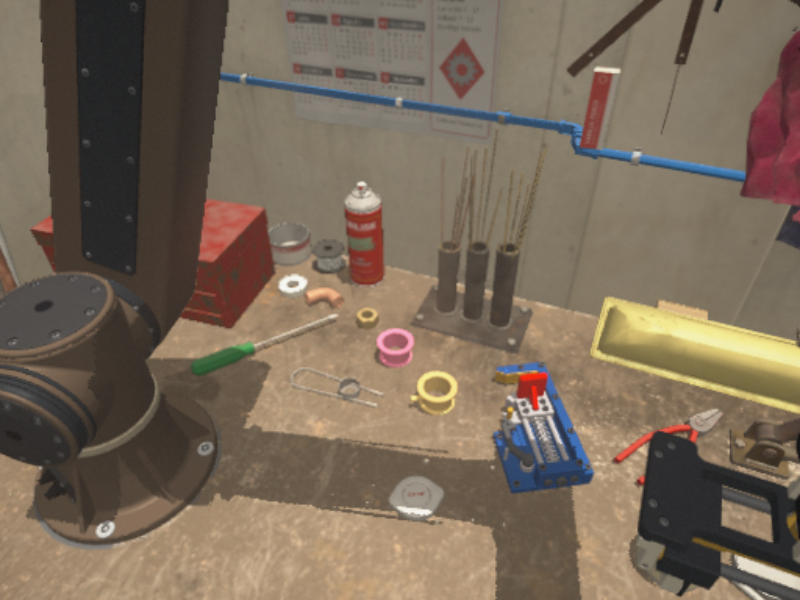

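The top view shows the clamp at about (560,310) in the 800-wide picture, with its back bar running from (530,243) to (625,330). The mouth faces left, the brass neck is at (466,339) with its spout towards (450,357), and the pink look-alike is at (391,312).

```bash
cat > h.py <<'E'
import cv2,numpy as np
from plant import r
def ray(p,uv,z):
    K=np.array([[p['fx'],0,p['cx']],[0,p['fy'],p['cy']],[0,0,1]])
    n=cv2.undistortPoints(np.float64(uv).reshape(-1,1,2),K,p['dist_coeffs']).reshape(-1,2)
    d=np.c_[n,np.ones(len(n))]@p['R']; c=-p['R'].T@p['t']
    return (c+d*((z-c[2])/d[:,2])[:,None])[:,:2]
def pix(p,X):
    K=np.array([[p['fx'],0,p['cx']],[0,p['fy'],p['cy']],[0,0,1]])
    return cv2.projectPoints(np.float64(X).reshape(-1,1,3),cv2.Rodrigues(p['R'])[0],p['t'],K,p['dist_coeffs'])[0].reshape(-1,2)
def mask(im,lo,hi):
    return cv2.inRange(cv2.cvtColor(im,cv2.COLOR_RGB2HSV),lo,hi)
def biggest(m):
    c=cv2.findContours(m,cv2.RETR_EXTERNAL,cv2.CHAIN_APPROX_NONE)[0]
    return max(c,key=cv2.contourArea).reshape(-1,2)
E
python3 - <<'E'
from h import *
p=r.camera_params("top"); im=cv2.imread('pics/top0.png')[:,:,::-1].copy()
b=mask(im,(100,120,50),(125,255,255)); b=cv2.morphologyEx(b,cv2.MORPH_CLOSE,np.ones((5,5)))
c=biggest(b); W=ray(p,c,.026)
print("rect",cv2.minAreaRect(np.float32(W*1000)))
print(cv2.boxPoints(cv2.minAreaRect(np.float32(W*1000))))
hull=cv2.convexHull(np.float32(W*1000)).reshape(-1,2); print(cv2.approxPolyDP(hull,4,True).reshape(-1,2))
y=mask(im,(22,80,80),(35,255,255)); y[:,:270]=0;y[:,330:]=0;y[:190]=0;y[250:]=0
cy=biggest(y); print(cy.min(0),cy.max(0)); Wy=np.float32(ray(p,cy,.030)*1000)
m=cv2.morphologyEx(y,cv2.MORPH_CLOSE,np.ones((9,9)));m=cv2.morphologyEx(m,cv2.MORPH_OPEN,cv2.getStructuringElement(2,(17,17)))
c2=biggest(m);print("neck",cv2.minEnclosingCircle(np.float32(ray(p,c2,.031)*1000)))
k=np.array(cv2.minEnclosingCircle(np.float32(ray(p,c2,.0175)*1000))[0]); Wz=ray(p,cy,.0175)*1000
d=np.linalg.norm(Wz-k,axis=1);print("spout tip",Wz[d.argmax()],d.max())
rd=mask(im,(0,170,120),(6,255,255))|mask(im,(172,170,120),(180,255,255)); rd[:, :330]=0;rd[:,375:]=0;rd[:165]=0;rd[205:]=0
print("red at z72",cv2.boxPoints(cv2.minAreaRect(np.float32(ray(p,biggest(rd),.072)*1000))))
cr=im[145:260,275:415,::-1];cv2.imwrite('pics/c.png',cv2.resize(cr,None,fx=5,fy=5,interpolation=cv2.INTER_CUBIC))
E
```

```text
rect ((354.6656494140625, -421.58404541015625), (124.05352020263672, 105.56847381591797), 46.47182846069336)
[[ 273.6767  -430.20258]
 [ 350.2176  -502.90875]
 [ 435.6546  -412.9655 ]
 [ 359.1137  -340.25934]]
[[ 432.10437 -409.5931 ]
 [ 337.1879  -363.34155]
 [ 280.39905 -424.9697 ]
 [ 322.38193 -476.46765]
 [ 344.75995 -493.31943]
 [ 360.6558  -489.38873]
 [ 432.04214 -416.4662 ]]
[284 204] [311 230]Traceback (most recent call last):
  File "<stdin>", line 11, in <module>
  File "h.py", line 15, in biggest
    return max(c,key=cv2.contourArea).reshape(-1,2)
           ~~~^^^^^^^^^^^^^^^^^^^^^^^
ValueError: max() iterable argument is empty
```

```bash
python3 - <<'E'
from h import *
p=r.camera_params("top"); im=cv2.imread('pics/top0.png')[:,:,::-1].copy()
b=mask(im,(100,110,40),(125,255,255)); b[:,:310]=0;b[:,410:]=0;b[:145]=0;b[255:]=0
b=cv2.morphologyEx(b,cv2.MORPH_OPEN,np.ones((2,2)))
c=np.argwhere(b)[:,::-1]; 
for z in(.026,): 
    W=np.float32(ray(p,c,z)*1000);print(cv2.boxPoints(cv2.minAreaRect(W)));hull=cv2.convexHull(W).reshape(-1,2); print(cv2.approxPolyDP(hull,3,True).reshape(-1,2))
y=mask(im,(22,80,80),(35,255,255)); y[:,:270]=0;y[:,330:]=0;y[:190]=0;y[250:]=0
cy=biggest(y)
m=np.zeros_like(y);cv2.drawContours(m,[cy.reshape(-1,1,2)],-1,255,-1);m=cv2.morphologyEx(m,cv2.MORPH_OPEN,cv2.getStructuringElement(2,(13,13)))
c2=biggest(m);print("neck",cv2.minEnclosingCircle(np.float32(ray(p,c2,.031)*1000)))
Wz=ray(p,cy,.0175)*1000;k=np.array(cv2.minEnclosingCircle(np.float32(ray(p,c2,.031)*1000))[0])
d=np.linalg.norm(Wz-k,axis=1);print("spout tip",Wz[d.argmax()],d.max())
rd=mask(im,(0,150,100),(8,255,255))|mask(im,(172,150,100),(180,255,255)); rd[:, :330]=0;rd[:,375:]=0;rd[:165]=0;rd[205:]=0
print("red at z72",cv2.boxPoints(cv2.minAreaRect(np.float32(ray(p,biggest(rd),.072)*1000))))
cr=im[145:260,275:415,::-1];cv2.imwrite('pics/c.png',cv2.resize(cr,None,fx=5,fy=5,interpolation=cv2.INTER_CUBIC))
E
```

```text
[[ 270.94565 -429.7344 ]
 [ 346.22263 -504.64725]
 [ 485.85477 -364.33627]
 [ 410.5778  -289.42343]]
[[ 483.0907  -362.9914 ]
 [ 430.6885  -313.544  ]
 [ 334.91196 -365.5428 ]
 [ 278.13904 -427.1545 ]
 [ 331.2635  -488.21286]
 [ 356.07474 -493.77652]]
neck ((344.5511779785156, -265.10345458984375), 30.87641716003418)
spout tip [ 313.84986778 -243.94178112] 37.287891764425424
red at z72 [[ 391.82703 -387.21408]
 [ 426.0614  -393.60336]
 [ 430.7539  -368.46054]
 [ 396.51953 -362.07126]]
```

View pics/c.png

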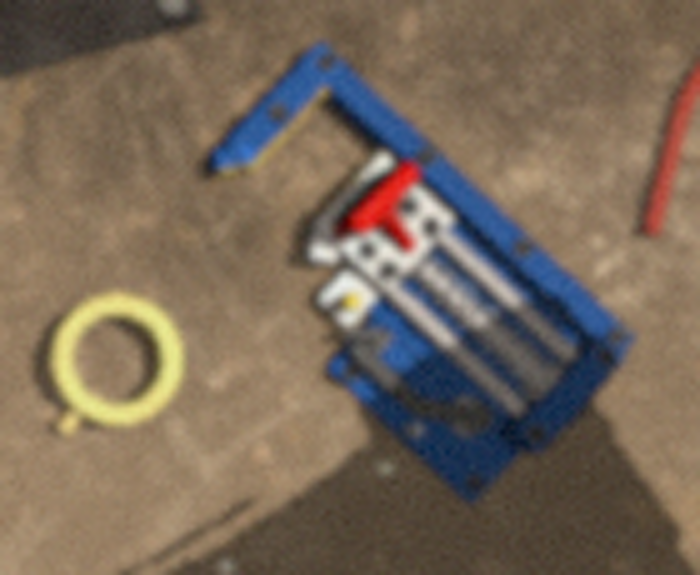

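The crop shows the outer edge of the back bar running from (322,42) to (633,338). The fixed jaw's tip is at (210,160), the red plate spans (345,222) to (415,168), and the neck's spout points at (65,425).

```bash
python3 - <<'E'
from h import *
p=r.camera_params("top"); f=lambda x,y:(275+x/5-.4,145+y/5-.4)
C=ray(p,[f(322,40),f(636,338)],.026)*1000
d=C[1]-C[0];L=np.linalg.norm(d);print(C,L)
ex=d/L;ey=np.array([-ex[1],ex[0]]);print("yaw",np.degrees(np.arctan2(ex[1],ex[0])))
O=C.mean(0)-50*ex-44*ey;print("O",O)
T=np.c_[ex,ey]
for n,u,z in(("jawtip",(212,160),.026),("jawface",(270,160),.026),("jawface2",(328,97),.026),("red a",(418,166),.072),("red b",(350,226),.072),("redfaceL",(398,163),.072),("backface",(345,110),.026),("pin",(350,298),.03),("base low",(472,498),.005)):
    w=ray(p,[f(*u)],z)[0]*1000;print(n,(w-O)@T)
for n,w in(("neck",(344.6,-265.1)),("tip",(313.8,-243.9))):print(n,(np.array(w)-O)@T)
np.savez('cl.npz',O=O,T=T)
E
```

```text
[[ 488.63194733 -363.15008142]
 [ 350.99866566 -502.25528388]] 195.68642664443178
yaw -134.6952572254454
O [ 423.70436098 -366.21301988]
jawtip [-46.18214199 -31.33925953]
jawface [-27.19870424 -12.89284019]
jawface2 [-27.92763929  26.71118334]
red a [18.06508673 20.0370508 ]
red b [ 14.59614968 -19.76283506]
redfaceL [10.90863804 14.91098233]
backface [-18.2634326   27.77301886]
pin [ 41.36174394 -34.19171352]
base low [147.74053921 -57.25607521]
neck [ -16.24003442 -127.34835687]
tip [  -9.64747302 -164.1534942 ]
```

```bash
cat > go.py <<'E'
import sys,numpy as np
from scipy.spatial.transform import Rotation as Ro
from plant import r
# usage: go.py X Y Z(tcp mm) YAW -> shift & turn in tool axes
x,y,z,yaw=map(float,sys.argv[1:5])
s=r.get_state();R=Ro.from_euler('xyz',s['eef_rot'],degrees=True);T=Ro.from_euler('xyz',[180,0,yaw],degrees=True)
print("shift",np.round(R.inv().apply(np.array([x,y,z])/1000-s['tcp_pos']),4),"turn",np.round((R.inv()*T).as_rotvec(degrees=True),2),"t",s['time_s'],s['joints'].round(0))
E
python3 go.py 436 -354 330 135.3
```

```text
shift [-0.3385  0.2267  0.0741] turn [ 7.000e-02 -5.000e-02  5.855e+01] t 0.1 [-60.  21.   1.  -0. -70. -17.]
```

```bash
python3 -m pendant '[[[-0.048,0.032,0.01,0,0,8.2,-1],[-0.096,0.064,0.02,0,0,16.4,-1],[-0.144,0.096,0.03,0,0,24.6,-1],[-0.19,0.128,0.04,0,0,32.8,-1],[-0.238,0.16,0.05,0,0,41,-1]]]' 40; python3 go.py 436 -354 330 135.3
```

```text
time_s: 0.6
tcp_pos: [0.3217, -0.4787, 0.3629]
eef_rot: [180.0, -0.0, 153.4]
contact_force: [1.0, -0.6, 0.6]
gripper_width: 0.0534
gripper_force: 0.0
shift [-0.0463  0.1627  0.0329] turn [ 1.000e-02 -3.000e-02  1.808e+01] t 0.6 [-37.  13. -15.  -0. -61. -80.]
```

```bash
python3 -m pendant '[[[-0.012,0.04,0.008,0,0,5,-1],[-0.024,0.08,0.016,0,0,10,-1],[-0.036,0.12,0.024,0,0,15,-1],[-0.046,0.162,0.033,0,0,18,-1],[-0.046,0.162,0.033,0,0,18,-1]]]'; python3 - <<'E'
from h import *
p=r.camera_params("wrist");im=r.capture("wrist");cv2.imwrite('pics/w1.png',im[:,:,::-1]);np.save('w1.npy',p,allow_pickle=True)
cv2.imwrite('pics/w1b.png',cv2.resize(im[:,:,::-1],(768,576)))
d=np.load('cl.npz');T=d['T'];O=d['O']+5*T[:,0]
for q in((-33,-20,26),(-33,29.5,26),(-52,44,26),(7.5,20,72),(7.5,-20,72),(35,-36,30)):
    w=np.r_[O+T@q[:2],q[2]]/1000;print(q,pix(p,w).round(0)*1.5)
print(r.get_state()['eef_rot'])
E
python3 go.py 436 -354 330 135.3
```

```text
time_s: 1.1
tcp_pos: [0.4361, -0.3522, 0.3291]
eef_rot: [-180.0, -0.1, 135.8]
contact_force: [-0.2, -0.3, -0.2]
gripper_width: 0.0133
gripper_force: 0.0
(-33, -20, 26) [[393.  247.5]]
(-33, 29.5, 26) [[391.5 321. ]]
(-52, 44, 26) [[420.  340.5]]
(7.5, 20, 72) [[321.  334.5]]
(7.5, -20, 72) [[319.5 265.5]]
(35, -36, 30) [[282. 222.]]
[-1.79976978e+02 -8.85207632e-02  1.35925305e+02]
shift [-0.0009  0.0002 -0.0004] turn [-0.02 -0.09  0.63] t 1.15 [ -19.   13.  -20.   -0.  -57. -115.]
```

View pics/w1b.png

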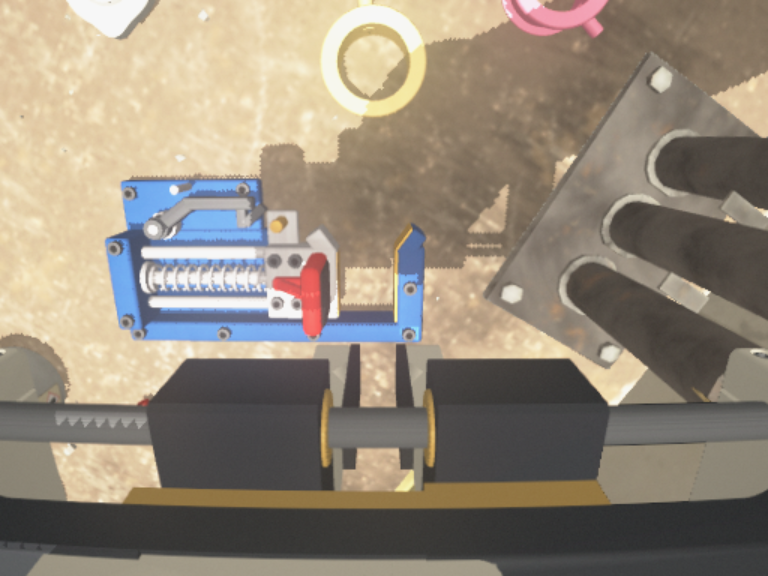

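The wrist view agrees with the estimate to about 2–3 mm: jaw face at column 396, plate face at about 327, pin at (278,225). Next I descend between the jaw and the plate.

```bash
python3 -m pendant '[[[-0.001,0.002,0.04,0,0,0.6,-1],[-0.001,0.002,0.08,0,0,0.6,-1],[-0.001,0.002,0.109,0,0,0.6,-1],[-0.001,0.002,0.109,0,0,0.6,-1]]]' && python3 -m pendant '[[[0,-0.005,0,0,0,0,-1],[0,-0.010,0,0,0,0,-1],[0,-0.015,0,0,0,0,-1],[0,-0.018,0,0,0,0,-1]]]'
```

```text
time_s: 1.55
tcp_pos: [0.4338, -0.3547, 0.2177]
eef_rot: [-179.8, -0.4, 135.1]
contact_force: [-0.3, 0.2, -0.5]
gripper_width: 0.0003
gripper_force: 0.0
time_s: 1.95
tcp_pos: [0.424, -0.3679, 0.2233]
eef_rot: [179.9, 0.2, 135.1]
contact_force: [5.6, 6.0, 0.1]
gripper_width: 0.0005
gripper_force: 3.8
```

```bash
python3 -m pendant '[[[0,-0.008,0,0,0,0,-1],[0,-0.016,0,0,0,0,-1],[0,-0.023,0,0,0,0,-1],[0,-0.029,0,0,0,0,-1],[0,-0.029,0,0,0,0,-1]]]'; python3 -c "
from plant import r
s=r.get_state();p=s['tcp_pos']*1000;print(-(p[0]-421.2)*.703-(p[1]+368.7)*.711,s['contact_force'])"
```

```text
time_s: 2.45
tcp_pos: [0.4039, -0.3882, 0.2234]
eef_rot: [179.8, 0.3, 135.1]
contact_force: [5.5, 7.2, -0.4]
gripper_width: 0.0002
gripper_force: 4.3
26.07775370075254 [ 5.5473398   7.23974986 -0.36053631]
```

```bash
python3 -m pendant '[[[0,-0.003,0,0,0,0,-1],[0,-0.003,0,0,0,0,-1]]]'; python3 -m pendant '[[[0,0.005,0,0,0,0,-1],[0,0.015,0,0,0,0,-1],[0,0.03,0,0,0,0,-1],[0,0.03,-0.08,0,0,0,-1],[0,0.03,-0.11,0,0,0,-1]]]'; python3 - <<'E'
from h import *
p=r.camera_params("wrist");im=r.capture("wrist");cv2.imwrite('pics/w2.png',im[:,:,::-1])
cv2.imwrite('pics/w2b.png',cv2.resize(im[:,:,::-1],(768,576)))
d=np.load('cl.npz');T=d['T'];O=d['O']+3.5*T[:,0]
for q in((-33,-20,26),(33,-20,30),(65,-36,30)):
    w=np.r_[O+T@q[:2],q[2]]/1000;print(q,pix(p,w).round(0)*1.5)
y=mask(im,(22,60,120),(35,255,255));y[130:]=0;y[:,:180]=0;y[:,320:]=0
c=biggest(y);W=ray(p,c,.033)*1000;print("neck",cv2.minEnclosingCircle(np.float32(W)),c.min(0),c.max(0))
E
```

```text
time_s: 2.65
tcp_pos: [0.4019, -0.3902, 0.2234]
eef_rot: [179.8, 0.3, 135.1]
contact_force: [7.1, 7.1, -0.1]
gripper_width: 0.0004
gripper_force: 4.5
time_s: 3.15
tcp_pos: [0.422, -0.3681, 0.3219]
eef_rot: [-179.9, -0.2, 135.2]
contact_force: [2.0, -1.1, 0.5]
gripper_width: 0.0006
gripper_force: 0.0
(-33, -20, 26) [[430.5 247.5]]
(33, -20, 30) [[322.5 250.5]]
(65, -36, 30) [[268.5 223.5]]
neck ((341.0281982421875, -266.9740905761719), 31.73818588256836) [233   0] [309  75]
```

View pics/w2b.png

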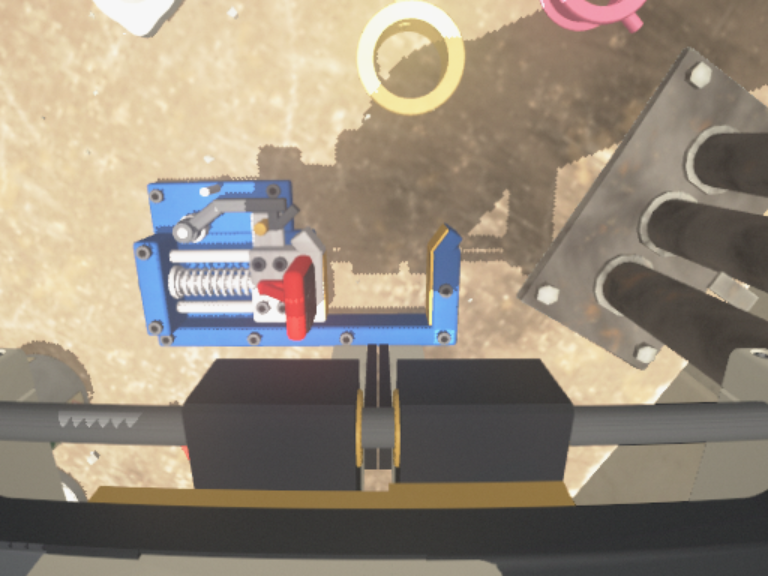

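The slide is latched: the pin at (262,228) rests against the hook, and the mouth is open from column 327 to 430. Now I move towards the neck and locate it and its spout.

```bash
python3 -m pendant '[[[0.03,0,0,0,0,0,-0.4],[0.06,0,0,0,0,0,-0.4],[0.06,0,0,0,0,0,-0.4]]]'; python3 - <<'E'
from h import *
p=r.camera_params("wrist");im=r.capture("wrist")
d=np.load('cl.npz');T=d['T'];O=d['O']+3.5*T[:,0]
y=mask(im,(20,50,90),(38,255,255));y[250:]=0
n,l,st,ce=cv2.connectedComponentsWithStats(y)
i=[k for k in range(1,n) if 150<ce[k][0]<400 and st[k][4]>500];print([(st[k],ce[k]) for k in i])
w=ray(p,[(274.3,38)],.033)
vis=im.copy();vis[y>0]=(255,0,255);cr=np.hstack([im[:200,140:400],vis[:200,140:400]])[:,:,::-1];cv2.imwrite('pics/w3.png',cv2.resize(cr,(780,300)))
E
```

```text
time_s: 3.5
tcp_pos: [0.377, -0.3246, 0.3221]
eef_rot: [180.0, -0.0, 135.1]
contact_force: [0.5, -0.7, -0.0]
gripper_width: 0.019
gripper_force: 0.0
[(array([ 239,   69,   68,   81, 1944], dtype=int32), array([271.97427984, 112.93981481]))]
```

View pics/w3.png

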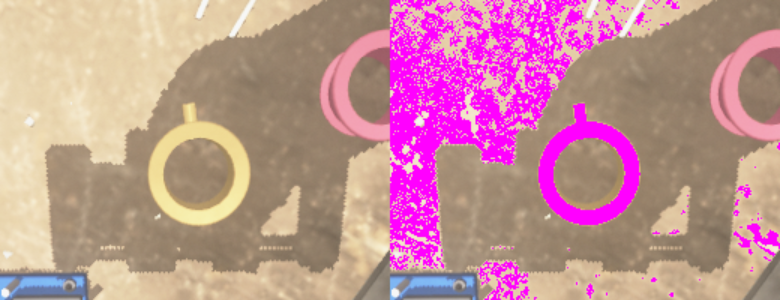

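The neck stands clear in the crop: ring centre at (199,174), spout tip at (190,104).

```bash
python3 - <<'E'
from h import *
p=r.camera_params("wrist")
d=np.load('cl.npz');T=d['T'];O=d['O']+3.5*T[:,0]
k=ray(p,[(272.7,115.7)],.033)[0]*1000; e=ray(p,[(239,115.7),(306.5,115.7)],.033)*1000
t=ray(p,[(266.7,69)],.0175)[0]*1000
print("neck",k,(k-O)@T,"diam",np.linalg.norm(e[0]-e[1]),"tip",(t-O)@T,np.linalg.norm(t-k))
v=(t-k)/np.linalg.norm(t-k);a=np.degrees(np.arctan2(v[1],v[0]));print("spout yaw",a)
for D in(37.5,48,55): print(D,k+D*v)
E
```

```text
neck [ 345.88518882 -267.57669614] [ -18.88337529 -124.6928213 ] diam 57.86200325753631 tip [ -14.13669564 -163.66201059] 39.25721184433715
spout yaw 142.24949951273632
37.5 [ 316.23453034 -244.61828913]
48 [ 307.93234597 -238.18993517]
55 [ 302.39755639 -233.90436587]
```

```bash
python3 go.py 309.5 -239.4 260 142.2
```

```text
shift [0.1097 0.0124 0.0623] turn [ 0.03  0.07 -7.03] t 3.55 [ -18.    8.  -28.    0.  -54. -117.]
```

```bash
python3 -m pendant '[[[0.037,0.004,0.02,0,0,-2.4,-0.54],[0.074,0.008,0.04,0,0,-4.8,-0.54],[0.11,0.0124,0.0623,0,0,-7,-0.54],[0.11,0.0124,0.0623,0,0,-7,-0.54]]]'; python3 go.py 309.5 -239.4 192 142.2
```

```text
time_s: 3.95
tcp_pos: [0.3061, -0.238, 0.2568]
eef_rot: [-179.9, -0.3, 142.2]
contact_force: [1.2, -0.5, 0.1]
gripper_width: 0.0201
gripper_force: 0.0
shift [-0.0039  0.0011  0.0647] turn [-0.1  -0.33 -0.01] t 3.95 [  -8.    3.  -45.   -0.  -43. -119.]
```

```bash
python3 -m pendant '[[[0,0,0.02,0,0,0,-0.54],[0,0,0.04,0,0,0,-0.54],[0,0,0.062,0,0,0,-0.54],[0,0,0.066,0,0,0,-0.54],[0,0,0.066,0,0,0,-0.54]]]'; python3 - <<'E'
from h import *
s=r.get_state();print(s['tcp_pos'],s['eef_rot'],s['joints'].round(0))
im=r.capture("wrist");cv2.imwrite('pics/w4.png',im[:,:,::-1])
E
python3 go.py 309.5 -239.4 192 142.2
```

```text
time_s: 4.45
tcp_pos: [0.3107, -0.2403, 0.193]
eef_rot: [-179.9, -0.1, 142.1]
contact_force: [0.3, 0.0, -0.3]
gripper_width: 0.0203
gripper_force: 0.0
[ 0.3107169  -0.24033143  0.19295213] [-1.79941317e+02 -7.57501358e-02  1.42139210e+02] [  -8.   10.  -49.    0.  -31. -119.]
shift [ 0.0017 -0.0001  0.0015] turn [-0.02 -0.01 -0.06] t 4.5 [  -8.   10.  -49.    0.  -31. -119.]
```

View pics/w4.png

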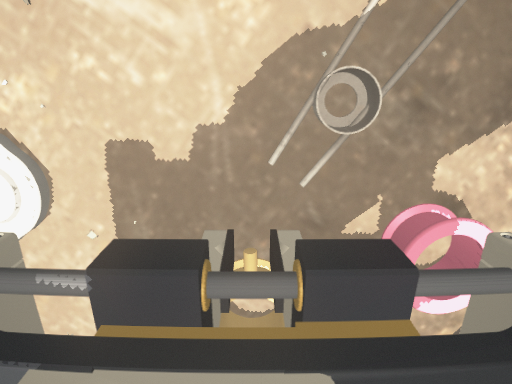

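The spout sits centred between the fingers at (252,257). Now I seat the fingers and push.

```bash
cat > wp.py <<'E'
import sys,json
from h import *
from scipy.spatial.transform import Rotation as Ro
# args: list of [neck x, neck y, da, D] in clamp frame mm/deg -> tool shifts
d=np.load('cl.npz');T=d['T'];O=d['O']+3.5*T[:,0]
s=r.get_state();R=Ro.from_euler('xyz',s['eef_rot'],degrees=True)
q=(s['tcp_pos'][:2]*1000-O)@T;a=s['eef_rot'][2]-135.3;print("tool clamp",q.round(1),"da",round(a,1),"f",(s['contact_force'][:2]@T).round(1))
for x,y,da,D in json.loads(sys.argv[1]):
    P=np.array([x+D*np.sin(np.radians(da)),y-D*np.cos(np.radians(da))])
    w=np.r_[(O+T@P)/1000,.192]
    print(R.inv().apply(w-s['tcp_pos']).round(4),"rz",round(-(da-a),1))
E
python3 -m pendant '[[[-0.003,0,0.001,0,0,0,-0.54],[-0.006,0,0.001,0,0,0,-0.54],[-0.009,0,0.001,0,0,0,-0.54],[-0.011,0,0.001,0,0,0,-0.54]]]'; python3 wp.py '[[-16.6,-117,5,36.7],[-14.5,-109,3,36.7],[-12,-101,1,36.7],[-9.8,-93,0,36.7],[-7.5,-85,0,36.7]]'
```

```text
time_s: 4.9
tcp_pos: [0.3189, -0.2471, 0.1924]
eef_rot: [180.0, 0.0, 142.1]
contact_force: [-1.5, 1.1, 1.6]
gripper_width: 0.0201
gripper_force: 1.0
tool clamp [ -14.4 -158.3] da 6.8 f [ 0.3 -1.8]
[-0.0045 -0.0016  0.0004] rz 1.8
[-0.0123 -0.0033  0.0004] rz 3.8
[-0.0201 -0.0055  0.0004] rz 5.8
[-0.0278 -0.008   0.0004] rz 6.8
[-0.0355 -0.0112  0.0004] rz 6.8
```

```bash
python3 -m pendant '[[[-0.005,-0.0016,0,0,0,1.8,-0.54],[-0.0123,-0.0033,0,0,0,3.8,-0.54],[-0.02,-0.0055,0,0,0,5.8,-0.54],[-0.028,-0.008,0,0,0,6.8,-0.54],[-0.0355,-0.0112,0,0,0,6.8,-0.54]]]'; python3 - <<'E'
from h import *
im=r.capture("top");cv2.imwrite('pics/t5.png',im[:,:,::-1]);p=r.camera_params("top")
cr=im[140:260,270:420,::-1];cv2.imwrite('pics/t5c.png',cv2.resize(cr,(750,600),interpolation=cv2.INTER_CUBIC))
im=r.capture("scene")
cv2.imwrite('pics/s5c.png',cv2.resize(im[180:330,220:420,::-1],(800,600),interpolation=cv2.INTER_CUBIC))
E
python3 wp.py '[[-6,-77,0,36.7],[-4,-69,0,36.7],[-2,-61,0,36.7],[-1,-53,0,36.7]]'
```

```text
time_s: 5.4
tcp_pos: [0.3405, -0.2783, 0.1921]
eef_rot: [-180.0, -0.0, 135.3]
contact_force: [-0.8, 1.0, 0.9]
gripper_width: 0.0203
gripper_force: 0.9
tool clamp [  -7.6 -120.5] da 0.0 f [-0.1 -0.4]
[-0.0068 -0.0016  0.0001] rz 0.0
[-0.0148 -0.0036  0.0001] rz 0.0
[-0.0228 -0.0056  0.0001] rz 0.0
[-0.0308 -0.0066  0.0001] rz 0.0
```

View pics/s5c.png

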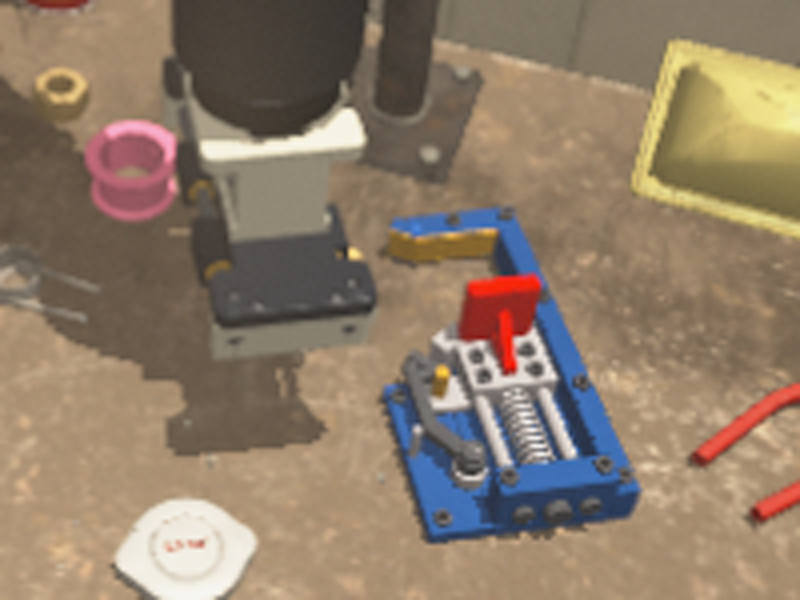

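The slide is latched, with the hook behind the pin at (440,378), and the neck peeks out ahead of the gripper at (355,255). I keep pushing.

```bash
python3 -m pendant '[[[-0.007,-0.0016,0,0,0,0,-0.54],[-0.0148,-0.0036,0,0,0,0,-0.54],[-0.0228,-0.0056,0,0,0,0,-0.54],[-0.031,-0.0072,0,0,0,0,-0.54],[-0.031,-0.0072,0,0,0,0,-0.54]]]'; python3 - <<'E'
from h import *
p=r.camera_params("scene");im=r.capture("scene");cv2.imwrite('pics/s6.png',im[:,:,::-1])
t=r.capture("top")[140:260,270:420,::-1]
cv2.imwrite('pics/st6.png',np.hstack([cv2.resize(im[200:310,270:390,::-1],(400,400)),cv2.resize(t,(400,400))]))
E
python3 wp.py '[[0,-46,0,36.7],[0,-39,0,36.7],[0,-32,0,36.7],[0,-25,0,36.7],[0,-18,0,36.7]]'
```

```text
time_s: 6.0
tcp_pos: [0.3579, -0.3054, 0.1922]
eef_rot: [180.0, 0.1, 135.3]
contact_force: [-0.5, -0.8, -0.2]
gripper_width: 0.0202
gripper_force: 0.0
tool clamp [ -0.3 -90.7] da -0.0 f [ 0.3 -0.1]
[-0.008  -0.0003  0.    ] rz -0.0
[-0.015  -0.0003  0.    ] rz -0.0
[-0.022  -0.0003  0.    ] rz -0.0
[-0.029  -0.0003  0.    ] rz -0.0
[-0.036  -0.0003  0.    ] rz -0.0
```

View pics/st6.png

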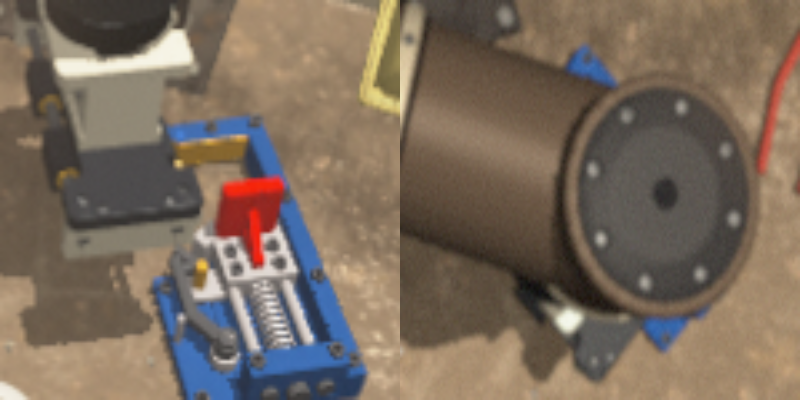

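The slide is still latched and the arm hides the neck. I push on slowly with the gap slightly narrower and watch the force.

```bash
python3 -m pendant '[[[-0.007,-0.0003,0,0,0,0,-0.6],[-0.014,-0.0003,0,0,0,0,-0.61],[-0.021,-0.0003,0,0,0,0,-0.61],[-0.028,-0.0003,0,0,0,0,-0.61],[-0.035,-0.0003,0,0,0,0,-0.61]]]'; python3 wp.py '[[0,-13,0,37.2],[0,-8,0,37.2],[0,-4,0,37.2],[0,0,0,37.2]]'
```

```text
time_s: 6.6
tcp_pos: [0.3821, -0.3298, 0.1921]
eef_rot: [-180.0, -0.0, 135.3]
contact_force: [-0.2, 0.5, -1.0]
gripper_width: 0.017
gripper_force: 0.6
tool clamp [ -0.2 -55.2] da 0.0 f [-0.2 -0.5]
[-0.005  -0.0002  0.0001] rz 0.0
[-0.01   -0.0002  0.0001] rz 0.0
[-0.014  -0.0002  0.0001] rz 0.0
[-0.018  -0.0002  0.0001] rz 0.0
```

```bash
python3 -m pendant '[[[-0.004,0,0,0,0,0,-0.61],[-0.008,0,0,0,0,0,-0.61],[-0.012,0,0,0,0,0,-0.61],[-0.015,0,0,0,0,0,-0.61],[-0.015,0,0,0,0,0,-0.61]]]'; python3 wp.py '[[0,0,0,37.2]]'
```

```text
time_s: 7.1
tcp_pos: [0.3927, -0.3401, 0.1922]
eef_rot: [180.0, 0.0, 135.3]
contact_force: [0.6, 0.1, 0.0]
gripper_width: 0.017
gripper_force: 0.0
tool clamp [ -0.2 -40.4] da 0.0 f [-0.5  0.3]
[-0.0032 -0.0002  0.0002] rz 0.0
```

Continue until contact with the back bar shows in the force.

```bash
python3 -m pendant '[[[-0.0015,0,0,0,0,0,-0.61],[-0.003,0,0,0,0,0,-0.61],[-0.003,0,0,0,0,0,-0.61]]]'; python3 wp.py '[]';  python3 -m pendant '[[[-0.001,0,0,0,0,0,-0.61],[-0.002,0,0,0,0,0,-0.61],[-0.002,0,0,0,0,0,-0.61]]]'; python3 wp.py '[]'
```

```text
time_s: 7.4
tcp_pos: [0.3945, -0.342, 0.1922]
eef_rot: [180.0, 0.0, 135.3]
contact_force: [-0.2, 0.9, -0.1]
gripper_width: 0.0169
gripper_force: 0.2
tool clamp [ -0.2 -37.8] da 0.0 f [-0.5 -0.7]
time_s: 7.7
tcp_pos: [0.3959, -0.3434, 0.1922]
eef_rot: [-180.0, 0.0, 135.3]
contact_force: [-0.8, 0.2, 0.3]
gripper_width: 0.0169
gripper_force: 0.3
tool clamp [ -0.2 -35.7] da 0.0 f [ 0.4 -0.7]
```

```bash
for i in 1 2; do python3 -m pendant '[[[-0.001,0,0,0,0,0,-0.61],[-0.002,0,0,0,0,0,-0.61],[-0.002,0,0,0,0,0,-0.61]]]' >/dev/null; python3 wp.py '[]'; done
```

```text
tool clamp [ -0.1 -33.9] da 0.0 f [-0.9 -1.9]
tool clamp [  0.1 -33.1] da -0.0 f [-2.9 -8.1]
```

The force rises to 8 N, so the neck is against the bar. Back off and look.

```bash
python3 -m pendant '[[[0.004,0,0,0,0,0,-0.61],[0.015,0,0,0,0,0,-0.61],[0.03,0,0,0,0,0,-0.61],[0.03,0,-0.05,0,0,0,-0.61],[0.03,0,-0.1,0,0,0,-0.61]]]'; python3 -m pendant '[[[-0.03,0,-0.03,0,0,0,-0.61],[-0.06,0,-0.04,0,0,0,-0.61],[-0.06,0,-0.04,0,0,0,-0.61]]]'; python3 - <<'E'
from h import *
p=r.camera_params("wrist");im=r.capture("wrist");cv2.imwrite('pics/w7.png',im[:,:,::-1])
cv2.imwrite('pics/w7c.png',cv2.resize(im[60:260,60:340,::-1],(784,560),interpolation=cv2.INTER_CUBIC))
E
```

```text
time_s: 8.8
tcp_pos: [0.3763, -0.3244, 0.2923]
eef_rot: [-179.9, -0.2, 135.3]
contact_force: [2.7, -0.1, 0.0]
gripper_width: 0.017
gripper_force: 0.0
time_s: 9.1
tcp_pos: [0.4224, -0.3689, 0.3346]
eef_rot: [179.9, 0.4, 135.3]
contact_force: [-1.2, 0.1, -1.0]
gripper_width: 0.017
gripper_force: 0.0
```

View pics/w7c.png

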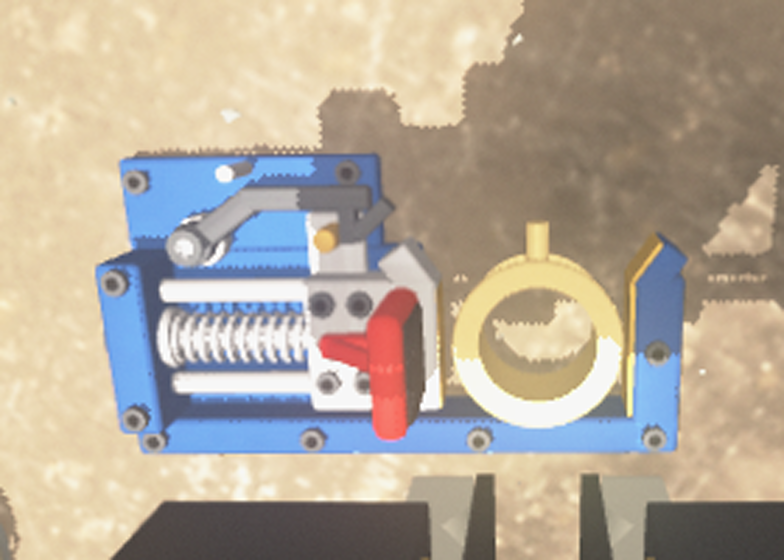

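The neck is home against the bar, roughly centred between the jaws, with its spout at (537,235) pointing out of the mouth. The slide is still latched and the robot is clear, so I hand in.

```bash
python3 -c "
from plant import r
print(r.close_job())"
```

```text
the job is handed in; nothing more can be done
None
```

The job is handed in. In the last picture the slide is latched open on its hook and the neck is against the back bar, upright and unclamped, spout facing out of the mouth; no verdict came back.

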